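# Fit a bayonet guide bush in a router base and hold it home

## Task

Take the guide bush with the widest and tallest collar and fit it into the upturned router base: line its two lugs up with the two slots, push it right in against the spring and turn it clockwise, seen from above, a quarter turn to its stop. Finish while still gripping it and holding it down fully home against the spring, its flange flush with the black sole, so that a workmate can drive the clamp screws: do not let go. Leave everything else on the bench where it is.

Things in the scene. Friction and masses are not known exactly. Their poses are not given: they have to be found in the camera images.
- bush: The steel guide bush to fit, 100 to 180 g, loose, collar up. Origin at the centre of its underside, z up. From there: boss 48 mm across, 16 mm high; flange 60 mm across, 4 mm thick (z 16 to 20 mm); bored round collar 30 mm across, 28 mm tall (z 20 to 48 mm). Two lugs below along +x and -x, 12 mm wide, 5 mm high, ends 34 mm from the axis, showing beyond the flange. A half turn changes nothing.
- bush_collar (a point): Centre of the bush's collar at mid height, 34 mm above the bush's origin: grip the collar (30 mm across) here, from any direction round it. Axes as the bush.
- bush_flange (a point): Centre of the underside of the bush's flange, 16 mm above the bush's origin; axes as the bush.
- router_base: A hand router's base without motor, upside down and fixed on the bench: aluminium sleeve, two dark knob handles along +y and -y (ends 105 mm from the axis, tops 75 mm high), on top the round black sole, 150 mm across, its flat face 95 mm above the bench; nothing stands above it. Origin on the bench under the centre, z up.
- recess (a point): Centre of the recess floor in the sole, 91 mm above the bench; axes as the router base. Recess 65 mm across, 4 mm deep, for the flange; hole 51 mm across, edge 7 mm thick, for the boss; two slots for the lugs along +x and -x, to 37 mm from the axis, 18 mm wide at the hole, wider outside (7 degrees of play). Home: the flange's underside lies on this floor, its top flush with the sole.
- slot (a point): Middle of the slot on the +x side, at the height of the recess floor, 31 mm from the axis; the other slot is opposite. Below the 7 mm edge the lugs turn clockwise, seen from above, from the slots to a stop at about 95 degrees; the other way is blocked.
- sprung_ring (a joint): Travel of the sprung ring in the hole (m), 0 at rest, growing downwards. The bush meets it 8 mm short of home; pressing it takes 3 N there, 0.8 N more per mm, 10 N at home (0.008). The lugs can turn when less than 4 mm short of home. Let go after turning, the bush is lifted 4 mm until the lugs catch under the edge.
- bush_mid: Another steel guide bush, to be left alone: the same boss, lugs and flange, collar 24 mm in diameter and 12 mm tall. Origin at the centre of its underside.
- bush_small: Another steel guide bush, to be left alone: the same boss, lugs and flange, collar 17 mm in diameter and 12 mm tall. Origin at the centre of its underside.
- screw_tin: Small open steel tin with screws, 55 x 85 mm, 24 mm high, beyond the router base; to be left alone. Origin at the centre of its underside.
- screwdriver: Screwdriver, 200 mm long, lying on the bench; to be left alone. Origin at the middle of its length on the bench.
- glue_bottle: White glue bottle, 64 mm in diameter, 190 mm tall, standing; to be left alone. Origin at the centre of its underside.
- offcut: Wooden offcut, 170 x 45 mm, 22 mm thick, lying flat; to be left alone. Origin at the centre of its underside.
Mind the look-alikes: they are no part of the job. Leave any brown look-alike of the bush alone.

How it is judged:
By the outcome, as a careful person would: the job done as asked, in the order asked, and still so for the second after the job is handed in, while the arm keeps its last pose, push and grip.
It also fails if it takes over 40 s, if anything falls off the work surface, if the arm or the gripper's body presses on something with over 40 N, if the wrist force passes 120 N, or if a joint passes its speed limit or range.

## Robot

A 6-joint arm with a two-finger parallel gripper is mounted at the origin on the work surface. World frame = base frame: x ahead of the robot, y to its left, z up, the work surface at z = 0. Lengths are in mm, angles in rad, forces in N, time in s.
With the tool pointing down it reaches from about 300 to 775 mm from the base axis. Payload 14.6 kg.
Tool frame: the origin (TCP) lies between the finger pads; the fingertips stand 19 mm ahead of it and the grasp point (between the pads) is the TCP; z points along the fingers, y is the line along which they close (so a half turn about z gives the same grasp; the last joint's range is limited). The gripper opens to 94 mm and grips with 3 to 60 N. Pads are 16 mm wide; open, the fingers measure 119 mm over their backs; the gripper's body (75 mm by 177 mm) begins 78 mm behind the grasp point.
Start: joints at [1.185, 0.3, 1.521, -0, 1.321, -0.067], TCP at [172.382, 522.277, 224.446] pointing down, gripper open.
Joint ranges: [-3.03, 3.03], [-0.79, 2.21], [0.23, 2.52], [-1.04, 4.18], [0, 3.07], [-2.55, 2.55]. Speed limits (rad/s): [2.22, 2.22, 2.57, 3.14, 3.14, 3.14].

## Interface

Orientations are given as [roll, pitch, yaw] about the fixed x, y, z axes, in that order (R = Rz(yaw) Ry(pitch) Rx(roll)).
In Python, from cell import monitor, imaging, job, find_in, trace gives the robot as it stands. The module is installed in compiled form; this text tells all that it offers.
- The arm moves only by the tool arm_command, never from a script. Its argument "steps" is a list of rows, each a list of 5 numbers: the opening, from 0 (shut) to 1 (fully open), then the shift along the tool's x, y, z in mm, then the turn about the tool's z in degrees. In form: [[gripper, dx, dy, dz, turn], ...]. A call has 1 to 20 rows; each row is the pose to reach, as a shift and turn from the pose commanded when the call began, along the tool's axes at that moment; what a row does not reach only later rows make up. A row lasts 1/8 s, in which the tool goes at most 62.5 mm and 10.7 degrees, less where a joint would pass 70% of its speed; a pose out of reach is approached as far as the arm can. A call with a gripper value outside its range is refused whole. The fingers move at their own pace and stop on an object; "force" is the grip in N (left out, the last holds). Time passes only in rows, so rows that repeat a pose let the fingers close. It gives the time, the measured TCP pose, the force, the opening and the grip force at its end, in the units of the state.
- monitor.read_state(): the state, without advancing time (a new reading comes with each control period).
- imaging.camera(name): name is "scene" or "side" or "wrist"; returns a dict with "img" (400x640x3 uint8, red, green, blue), "mtx" (3x3 intrinsics, pixels), "view" (4x4, takes a point from world to camera coordinates). Camera axes: x right, y down, z forward; pixel columns grow to the right and rows downward; lengths in mm; the calibration is good to about 2 mm. A picture is of the moment at which its call begins. There is no depth.
- job.sign_off(): hands the job in; it is judged then, once.
Trained networks look in a picture, given as the dict that the camera call returned (one of the last four; its "shot" number tells which), for a name from the list of things; names that differ only in an ending like _2 or _b are one class to them, and where a whole thing is asked for, a point or a joint stands for the part that bears it (a point fixed in the world has none). Each returns a list of dicts, best first, with "p" (0 to 1); they miss things now and then, are a little off and sometimes report something else, mostly with a low value. They report only what shows in the picture. A call takes as long as a camera call. They do not tell look-alikes from the thing itself.
- find_in(picture, target): "rect" ([centre column, centre row, width, height] in pixels, round what is visible of it).
- trace(picture, target): "region" (400x640 bool, what is visible of it) and "rect" ([centre column, centre row, width, height] in pixels, round what is visible of it).
The state is a dict: "clock": time; "joints": joint angles; "qd": joint speeds; "effort": joint torques, N m; "eef_pos": TCP position; "eef_rot": TCP orientation; "wrist_force": force on the tool from outside, world axes, zero at the start; "moment": the same for the moment, N m; "finger_gap": finger opening in mm; "finger_force": force on a finger pad.
Only numpy, scipy, OpenCV 4.12 (cv2) and the standard library are available. Lean on these libraries where they do the work, as an engineer would, in place of code of your own. Each camera call takes 0.05 s, during which the arm holds its last target. There are 200 camera calls.

## Working session

There is one attempt and no reset: what is moved stays moved. The work goes in short steps, Python scripts to look and compute and a tool call to move; the robot and the scene stay as the last step left them, time stands still between calls to the robot, and variables do not carry over. Pictures are saved under pics/ and viewed, at most 10 in all, crops included, and the job is handed in when it is done.

Besides the shell and the picture viewer there is one more tool, called after ">>>" as name(argument=value, ...) on one line, values as JSON. arm_command: Moves the arm, as the interface text tells. Its arguments: {"type":"object","properties":{"steps":{"type":"array","items":{"type":"array","items":{"type":"number"}}},"force":{"type":"number"}},"required":["steps"]}

```bash
mkdir -p pics; cat > h.py <<'E'
import numpy as np, cv2
from cell import monitor, imaging, job, find_in, trace
def ray(c,uv):
    V=c['view'];K=c['mtx'];R=V[:3,:3];t=V[:3,3]
    o=-R.T@t; d=R.T@np.linalg.inv(K)@np.array([uv[0],uv[1],1.]); return o,d
def onz(c,uv,z):
    o,d=ray(c,uv); return o+d*(z-o[2])/d[2]
def save(c,n,s=1): cv2.imwrite('pics/'+n,cv2.resize(c['img'],None,fx=s,fy=s)[:,:,::-1])
E
python3 - <<'E'
from h import *
s=monitor.read_state();print(s['eef_pos'],s['eef_rot'],s['finger_gap'])
cs={n:imaging.camera(n) for n in ('scene','side')}
cv2.imwrite('pics/a.png',np.vstack([cs['scene']['img'],cs['side']['img']])[:,:,::-1][:, :])
for n,c in cs.items():
    save(c,n+'.png',1.25)
    for t in ('bush','router_base','bush_mid','bush_small','screw_tin','glue_bottle','offcut'):
        for r in find_in(c,t)[:4]:
            print(n,t,round(r['p'],2),np.round(r['rect']),np.round(onz(c,r['rect'][:2],30 if 'bush' in t else 60)))
E
```

```text
[172.278684   522.06616793 223.89528244] [-3.14046781e+00 -6.30745107e-05  2.82284891e+00] 93.77659643240355
scene bush 0.79 [374. 219.  22.  24.] [454. 125.  30.]
scene bush 0.71 [411. 199.  22.  25.] [324. 182.  30.]
scene bush 0.7 [355. 237.  18.  28.] [542. 110.  30.]
scene bush 0.59 [364. 191.  21.  18.] [358.  46.  30.]
scene router_base 0.75 [306. 192.  72.  50.] [482. -82.  60.]
scene bush_mid 0.84 [444. 248.  22.  23.] [461. 329.  30.]
scene bush_mid 0.35 [191. 185.  48.  38.] [ 597. -422.   30.]
scene bush_small 0.72 [393. 261.  21.  18.] [572. 233.  30.]
scene screw_tin 0.83 [256. 247.  36.  30.] [729. -82.  60.]
scene glue_bottle 0.72 [443. 280.  37.  66.] [592. 366.  60.]
scene offcut 0.65 [192. 186.  52.  41.] [ 625. -388.   60.]
scene offcut 0.35 [305. 192.  74.  58.] [481. -85.  60.]
side bush 0.73 [317. 193.  22.  17.] [536.  86.  30.]
side bush 0.64 [284. 197.  19.  19.] [424.  97.  30.]
side bush 0.61 [248. 193.  18.  14.] [310. 160.  30.]
side bush 0.59 [265. 217.  21.  18.] [336.  17.  30.]
side router_base 0.68 [314. 225.  53.  48.] [ 467. -106.   60.]
side bush_mid 0.52 [275. 165.  14.  12.] [441. 298.  30.]
side bush_small 0.75 [310. 176.  14.  17.] [543. 193.  30.]
side screw_tin 0.74 [383. 226.  24.  25.] [ 665. -176.   60.]
side glue_bottle 0.77 [314. 132.  19.  48.] [635. 432.  60.]
side glue_bottle 0.62 [284. 195.  12.  21.] [418.  70.  60.]
side offcut 0.68 [392. 306.  60.  26.] [ 560. -477.   60.]
```

View pics/scene.png

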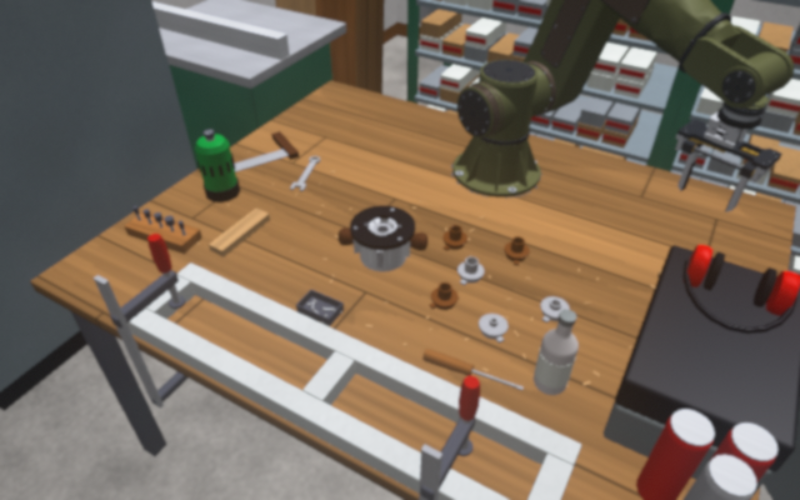

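View pics/side.png

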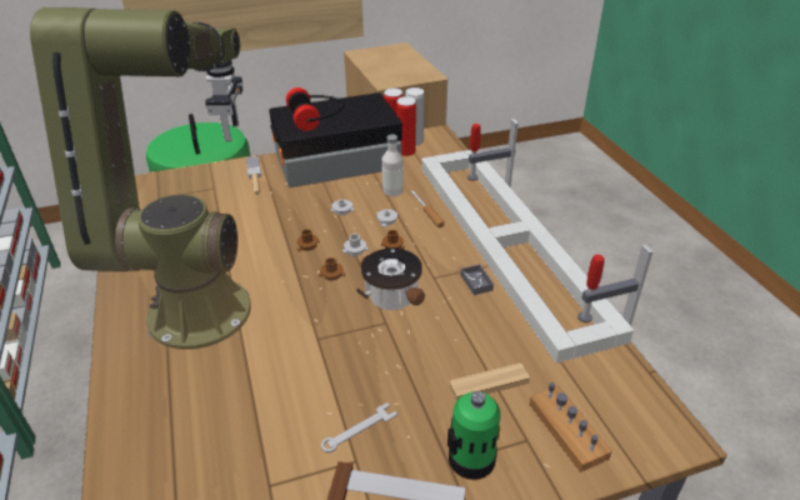

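The steel tall-collared bush is at scene pixel (374,219) and side pixel (284,197), around (440,110); the brown ones are look-alikes. The router base is near (475,-95). I'll move above the bush.

>>> arm_command(steps=[[1,-48,-38,-5,0],[1,-96,-76,-10,0],[1,-144,-114,-15,0],[1,-192,-152,-20,0],[1,-240,-190,-25,0],[1,-288,-228,-30,0],[1,-336,-266,-35,0],[1,-383,-307,-40,0],[1,-383,-307,-40,0]])

```text
clock: 1.92
eef_pos: [441.2, 107.7, 264.6]
eef_rot: [-3.141, 0.0, 2.818]
wrist_force: [-0.7, -0.2, -0.3]
finger_gap: 94.0
finger_force: 0.0
```

```bash
python3 - <<'E'
from h import *
s=monitor.read_state();print(s['clock'],s['eef_pos'],s['eef_rot'],s['joints'])
c=imaging.camera('wrist');save(c,'w1.png',1.25)
V=c['view'];print(-V[:3,:3].T@V[:3,3],V[2,:3])
for t in ('bush','router_base'):
    for r in find_in(c,t)[:4]: print(t,round(r['p'],2),np.round(r['rect']),np.round(onz(c,r['rect'][:2],30 if t=='bush' else 95)))
E
```

```text
1.925 [441.21850141 107.67583364 264.56542109] [-3.14142107e+00  4.20120027e-04  2.81760158e+00] [ 1.58881658e-01  5.20284357e-02  1.71792317e+00 -3.54056615e-04
  1.37134865e+00 -1.08785346e+00]
[366.17309339 133.36395713 423.25260978] [ 0.26027218 -0.08687076 -0.9616194 ]
bush 0.91 [323. 166.  40.  44.] [427. 121.  30.]
bush 0.8 [335. 229.  37.  42.] [525. 108.  30.]
bush 0.59 [340.  66.  47.  48.] [310. 183.  30.]
bush 0.55 [250. 126.  42.  45.] [342.  42.  30.]
router_base 0.95 [190. 241. 127. 124.] [454. -71.  95.]
```

View pics/w1.png

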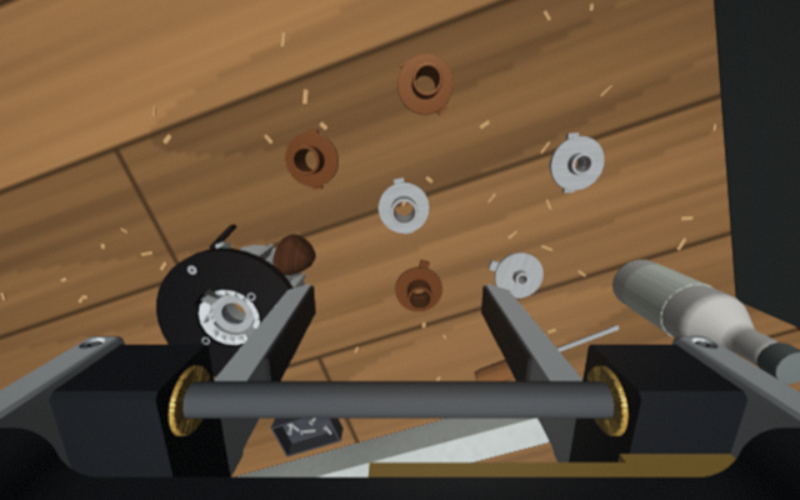

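Steel bush at view pixel (403,207), one lug at (399,181); router sole at (225,300), partly hidden by a finger. I'll go down for a close view of the bush.

>>> arm_command(steps=[[0.65,9,4,55,0],[0.65,17,8,105,0],[0.65,17,8,115,0]])

```text
clock: 2.45
eef_pos: [424.4, 124.8, 147.5]
eef_rot: [-3.14, -0.004, 2.826]
wrist_force: [-0.0, 0.1, 0.4]
finger_gap: 67.7
finger_force: 0.0
```

```bash
python3 - <<'E'
from h import *
s=monitor.read_state();print(s['clock'],s['eef_pos'],s['eef_rot'],s['finger_gap'])
c=imaging.camera('wrist')
V=c['view'];print(-V[:3,:3].T@V[:3,3],V[2,:3])
for r in trace(c,'bush')[:3]:
    print(r['p'],np.round(r['rect']),np.round(onz(c,r['rect'][:2],20)))
r=min(trace(c,'bush'),key=lambda r:np.hypot(r['rect'][0]-320,r['rect'][1]-200))
im=c['img'].copy(); k=cv2.findContours(r['region'].astype(np.uint8),0,1)[0];cv2.drawContours(im,k,-1,(255,0,0),1)
x,y=map(int,r['rect'][:2]);cr=im[max(0,y-80):y+80,max(0,x-100):x+100];print(max(0,x-100),max(0,y-80))
cv2.imwrite('pics/w2.png',cv2.resize(cr,None,fx=4,fy=3.75)[:,:,::-1])
E
```

```text
2.45 [424.37357102 124.7555092  147.54349712] [-3.13954696 -0.00373987  2.82555418] 67.67768483736677
[349.84870413 149.92209981 306.54444168] [ 0.25656948 -0.08528071 -0.9627561 ]
0.93 [340.  67.  65.  64.] [308. 185.  20.]
0.85 [331. 279.  51.  49.] [522. 109.  20.]
0.84 [214. 150.  57.  62.] [343.  39.  20.]
216 119
```

View pics/w2.png

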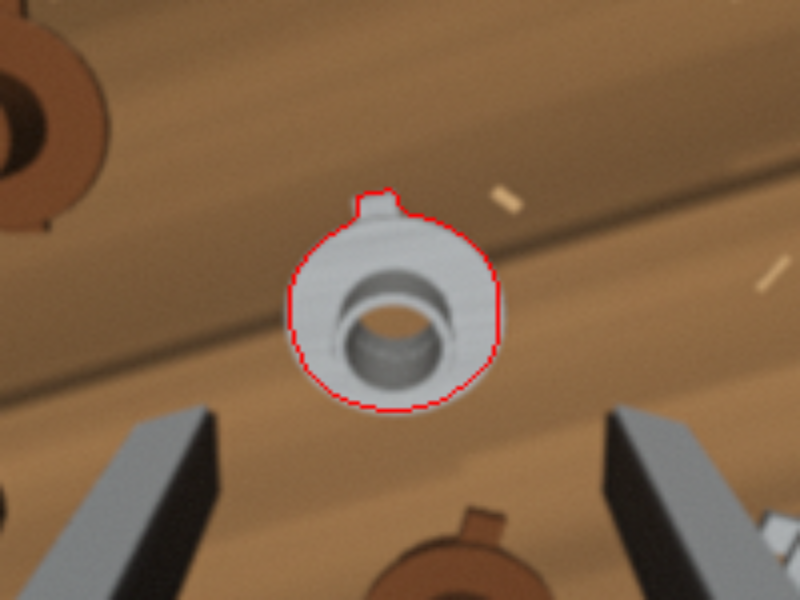

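The bush flange is centred at about full-image pixel (314.8,202.2), with the lug end at (310.3,170.5).

```bash
python3 - <<'E'
from h import *
c=imaging.camera('wrist');s=monitor.read_state()
C=onz(c,(314.75,202.2),20);L=onz(c,(310.3,170.4),5)
d=L-C;print(C,L,np.hypot(*d[:2]),np.degrees(np.arctan2(d[1],d[0])))
yw=s['eef_rot'][2];X=np.array([np.cos(yw),np.sin(yw)]);Y=np.array([np.sin(yw),-np.cos(yw)])
e=C[:2]-s['eef_pos'][:2];print('tool shift',e@X,e@Y, np.degrees(yw))
E
```

```text
[431.50665484 119.37774978  20.        ] [399.07729963 124.79058028   5.        ] 32.87798371744144 170.52403267452252
tool shift -5.621951512965218 -3.1059717926579653 161.77462547516126
```

>>> arm_command(steps=[[0.65,-3,-2,50,0],[0.65,-6,-3,90,0],[0.65,-6,-3,102,0],[0.65,-6,-3,102,0]])

```text
clock: 3.15
eef_pos: [431.7, 119.0, 48.5]
eef_rot: [3.141, 0.001, 2.823]
wrist_force: [0.4, 0.1, -0.2]
finger_gap: 60.7
finger_force: 0.0
```

```bash
python3 - <<'E'
from h import *
s=monitor.read_state();print(s['clock'],s['eef_pos'],s['eef_rot'],s['finger_gap'],s['wrist_force'])
c=imaging.camera('wrist');cv2.imwrite('pics/w3.png',cv2.resize(c['img'][100:300,200:440],None,fx=3,fy=3)[:,:,::-1])
E
```

```text
3.15 [431.65557388 119.03750481  48.47141896] [3.14116858e+00 7.60442375e-04 2.82272631e+00] 60.652412839447024 [ 0.35243927  0.08795273 -0.23710753]
```

View pics/w3.png

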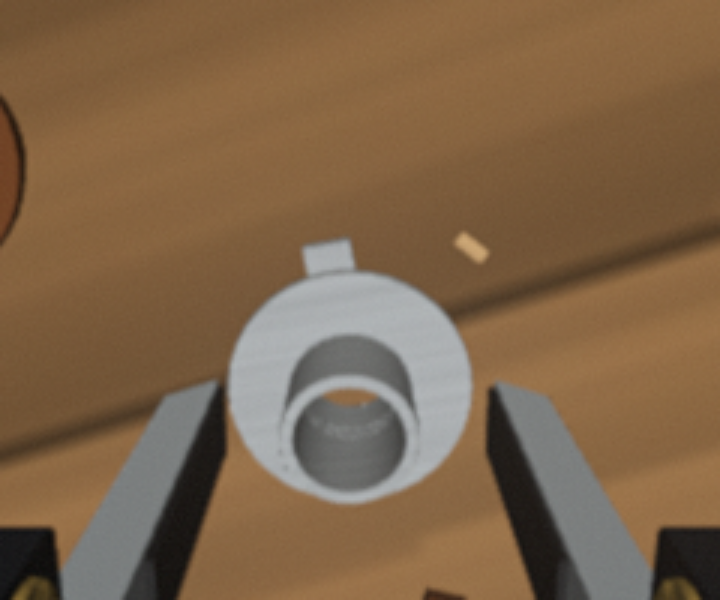

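Flange centred at crop (350,388), lug end at (327,242), fingers clear on both sides. I'll lower by 6 mm and close.

>>> arm_command(steps=[[0.65,0,-1,6,0],[0.3,0,-1,6.5,0],[0.2,0,-1,6.5,0],[0.2,0,-1,6.5,0],[0.2,0,-1,6.5,0]], force=40)

```text
clock: 3.82
eef_pos: [430.7, 118.0, 41.1]
eef_rot: [3.141, 0.0, 2.823]
wrist_force: [-0.7, -0.2, 1.3]
finger_gap: 29.2
finger_force: 40.0
```

>>> arm_command(steps=[[0.2,0,0,-40,0],[0.2,0,0,-95,0],[0.2,-20,-25,-135,0],[0.2,-55,-65,-160,0],[0.2,-90,-105,-179,0],[0.2,-125,-148,-179,0],[0.2,-150,-178,-179,0],[0.2,-157,-186,-179,0],[0.2,-157,-186,-179,0]])

```text
clock: 4.95
eef_pos: [521.3, -107.7, 219.6]
eef_rot: [3.141, -0.001, 2.822]
wrist_force: [-0.5, 0.2, -0.7]
finger_gap: 29.0
finger_force: 40.0
```

```bash
python3 - <<'E'
from h import *
s=monitor.read_state();print(s['clock'],s['eef_pos'],s['eef_rot'],s['finger_gap'],s['wrist_force'])
c=imaging.camera('wrist');cv2.imwrite('pics/w4.png',cv2.resize(c['img'][0:300,120:520],None,fx=2,fy=2)[:,:,::-1])
np.savez('w4.npz',view=c['view'],mtx=c['mtx'],img=c['img'],pos=s['eef_pos'],rot=s['eef_rot'])
E
```

```text
4.95 [ 521.25775036 -107.74847256  219.57035342] [ 3.14147459e+00 -8.99454134e-04  2.82219748e+00] 28.990083426683263 [-0.54308936  0.24122498 -0.69611743]
```

View pics/w4.png

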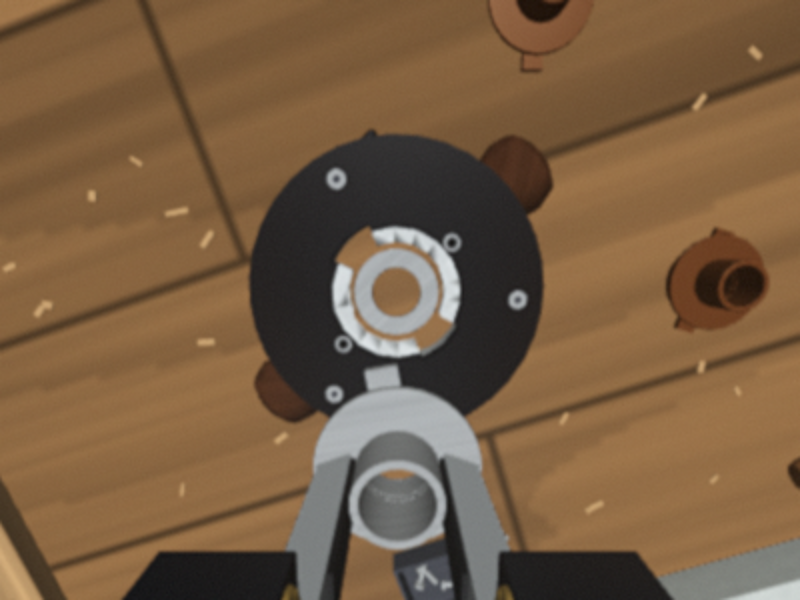

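The picture shows the sole centred at crop (396,285), slots at (356,247) and (437,336), and the held bush with its collar rim at (397,504) and lug at (382,375). Now measure by rectification.

```bash
python3 - <<'E'
from h import *
from scipy.optimize import least_squares
d=np.load('w4.npz');c={k:d[k] for k in d}
yw=d['rot'][2];X=np.array([np.cos(yw),np.sin(yw)]);Y=np.array([np.sin(yw),-np.cos(yw)]);T=d['pos']
full=lambda p:(120+p[0]/2,p[1]/2)
hsv=cv2.cvtColor(c['img'],cv2.COLOR_RGB2HSV);g=c['img'].max(2)
# sole: radial edges in plane z=95
def proj(P):
    q=c['view'][:3,:3]@P.T+c['view'][:3,3:];q=c['mtx']@q;return (q[:2]/q[2])
def samp(img,P): u=proj(P).astype(np.float32);return cv2.remap(img.astype(np.float32),u[0][:,None],u[1][:,None],1)[:,0]
c0=onz(c,full((396,287)),95)[:2]
def edges(cc,z,r0,r1,angs):
    out=[];rr=np.arange(r0,r1,.2)
    for a in angs:
        P=np.c_[cc[0]+rr*np.cos(a),cc[1]+rr*np.sin(a),np.full(len(rr),z)]
        v=cv2.GaussianBlur(samp(g,P)[:,None],(1,9),0)[:,0];gr=np.gradient(v);i=np.argmax(np.abs(gr))
        if abs(gr[i])>1.5: out.append(P[i,:2])
    return np.array(out)
def circ(p):
    f=lambda q:np.hypot(p[:,0]-q[0],p[:,1]-q[1])-q[2]
    s=least_squares(f,[*p.mean(0),50],loss='soft_l1',f_scale=.5);return s.x,np.abs(f(s.x)).mean()
e=edges(c0,95,66,84,np.radians(np.arange(0,360,3)));print('sole',circ(e),len(e))
cs=circ(e)[0][:2]
a=np.arange(0,360,2)
e=edges(cs,91,28,36,np.radians(a));print('recess@91',circ(e))
# slots: saturation profile on r 29..31
for r in (28.5,30.5):
    P=np.c_[cs[0]+r*np.cos(np.radians(a)),cs[1]+r*np.sin(np.radians(a)),np.full(len(a),91.)]
    s=samp(hsv[:,:,1],P);print(r,[int(k) for k,v in zip(a,s) if v>70])
# bush
z=T[2]
for n,p,h in (('collar',(397.5,504),z+6.9),('flangeL',(314.5,460),z-21.1),('flangeR',(482,460),z-21.1),('flangeTop',(397.5,388),z-21.1),('lug',(382,366.5),z-36)):
    q=onz(c,full(p),h);w=q[:2]-T[:2];print(n,np.round(q,1),'tool',np.round([w@X,w@Y],1))
w=cs-T[:2];print('router tool',w@X,w@Y,'X ang',np.degrees(yw))
E
```

```text
sole (array([469.46025789, -90.45231234,  74.21504129]), np.float64(0.9825894206677259)) 111
recess@91 (array([469.56997032, -90.54587899,  32.9570088 ]), np.float64(0.6466131310171491))
28.5 [6, 8, 10, 12, 14, 16, 18, 20, 22, 24, 26, 28, 30, 32, 34, 36, 38, 40, 42, 186, 188, 190, 192, 194, 196, 198, 200, 202, 204, 206, 208, 210, 212, 214, 216, 218, 220, 222]
30.5 [6, 8, 10, 12, 14, 16, 18, 20, 22, 24, 26, 28, 30, 32, 34, 36, 38, 40, 42, 186, 188, 190, 192, 194, 196, 198, 200, 202, 204, 206, 208, 210, 212, 214, 216, 218, 220, 222]
collar [ 518.4 -106.   226.5] tool [3.3 0.8]
flangeL [ 506.5 -132.5  198.5] tool [  6.2 -28.1]
flangeR [525.  -76.9 198.5] tool [ 6.2 30.4]
flangeTop [491.  -96.8 198.5] tool [32.2  0.9]
lug [ 485.3 -100.8  183.6] tool [36.3 -4.7]
router tool 54.60872284499861 0.15739746025863255 X ang 161.70000436001902
```

Slots lie at 24°/204°, the held lugs at about 171°, and the router is near (469.5,-90.5). I'll turn 33° counter-clockwise and hover low beside the recess so bush and recess can be compared at equal distance.

>>> arm_command(steps=[[0.2,0,12,10,-9],[0.2,0,24,30,-18],[0.2,0,36,55,-27],[0.2,0,36,70,-33],[0.2,0,36,76,-33],[0.2,0,36,76,-33]])

```text
clock: 5.75
eef_pos: [532.7, -73.1, 144.2]
eef_rot: [3.142, 0.0, -2.886]
wrist_force: [-0.3, 0.1, -1.4]
finger_gap: 29.2
finger_force: 40.0
```

```bash
python3 - <<'E'
from h import *
s=monitor.read_state();print(s['clock'],s['eef_pos'],s['eef_rot'],s['finger_gap'],s['wrist_force'])
c=imaging.camera('wrist');cv2.imwrite('pics/w5.png',cv2.resize(c['img'][0:300,120:520],None,fx=2,fy=2)[:,:,::-1])
np.savez('w5.npz',view=c['view'],mtx=c['mtx'],img=c['img'],pos=s['eef_pos'],rot=s['eef_rot'])
E
```

```text
5.75 [532.65449357 -73.1213044  144.20179521] [ 3.14158259e+00  2.60330867e-05 -2.88609919e+00] 29.18098861152012 [-0.32676974  0.06938489 -1.43957798]
```

View pics/w5.png

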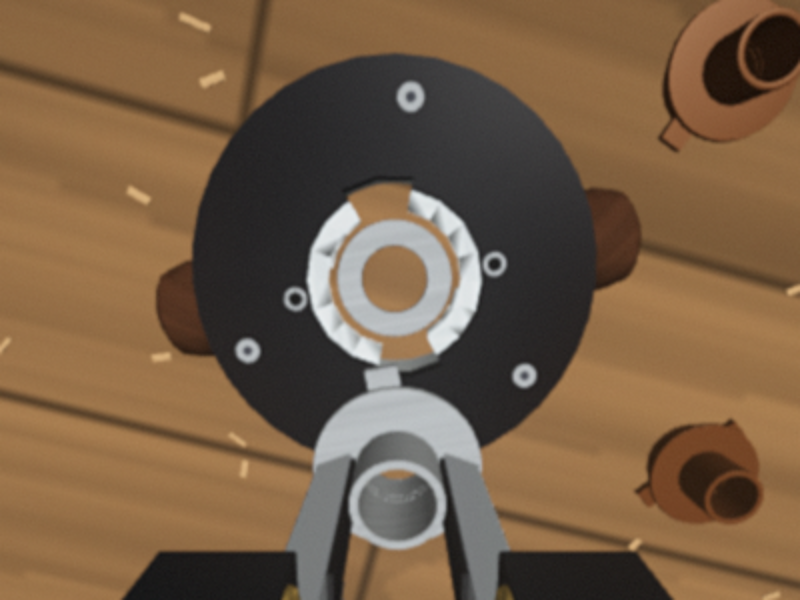

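Bush (flange centre near crop (398,465), lug at (382,378)) and the recess (395,278) with slots at (380,203) and (410,350) are visible, and the lugs look nearly parallel to the slots.

```bash
python3 - <<'E'
from h import *
from scipy.optimize import least_squares
for fn,g0 in (('w4.npz',(396,287)),('w5.npz',(395,265))):
    d=np.load(fn);c={k:d[k] for k in d};yw=d['rot'][2];T=d['pos']
    X=np.array([np.cos(yw),np.sin(yw)]);Y=np.array([np.sin(yw),-np.cos(yw)])
    g=cv2.GaussianBlur(c['img'].max(2).astype(np.float32),(0,0),.7);hs=cv2.cvtColor(c['img'],cv2.COLOR_RGB2HSV)[:,:,1].astype(np.float32)
    def samp(img,P):
        q=c['view'][:3,:3]@P.T+c['view'][:3,3:];q=c['mtx']@q;u=(q[:2]/q[2]).astype(np.float32)
        return cv2.remap(img,u[0][:,None],u[1][:,None],1)[:,0]
    def fit(cc,z,r0,r1,angs):
        out=[];rr=np.arange(r0,r1,.2)
        for a in np.radians(angs):
            P=np.c_[cc[0]+rr*np.cos(a),cc[1]+rr*np.sin(a),np.full(len(rr),z)];gr=np.abs(np.gradient(samp(g,P)));i=np.argmax(gr)
            if gr[i]>2: out.append(P[i,:2])
        p=np.array(out);f=lambda q:np.hypot(p[:,0]-q[0],p[:,1]-q[1])-q[2]
        s=least_squares(f,[*cc,r0],loss='soft_l1',f_scale=.3).x;w=s[:2]-T[:2]
        return s[:2],(np.round(s,2),'n',len(p),'err',round(np.median(np.abs(f(s))),2),'tool',np.round([w@X,w@Y],2))
    c0=onz(c,(120+g0[0]/2,g0[1]/2),95)[:2]; ya=np.degrees(yw)
    cs,m=fit(c0,95,67,83,ya+np.arange(-140,141,3));print(fn,'sole',m)
    print('recess',fit(cs,91,28,36,np.arange(0,360,2))[1])
    a=np.arange(0,360,.5);
    for r in (28.5,30,31.5):
        s=samp(hs,np.c_[cs[0]+r*np.cos(np.radians(a)),cs[1]+r*np.sin(np.radians(a)),np.full(len(a),91.)])>70
        A=a[s];print(r,[(B.min(),B.max(),B.mean()) for B in (A[A<90],A[(A>150)&(A<260)])])
    b0=T[:2]+2*X+1*Y
    print('flange',fit(b0,T[2]-21.1,26,34,ya+np.arange(-70,71,2))[1])
    print('rim',fit(T[:2]+3*X+Y,T[2]+6.9,12.5,18,ya+np.arange(110,251,3))[1])
    L=np.array([onz(c,(120+x/2,y/2),T[2]-36)[:2]-T[:2] for x,y in ((364,371),(398,365),(368,391),(402,387))]);print('lug pts tool',np.round(np.c_[L@X,L@Y],1).tolist(),'X',ya)
E
```

```text
w4.npz sole (array([469.58, -90.58,  74.26]), 'n', 93, 'err', np.float64(0.2), 'tool', array([54.46,  0.07]))
recess (array([469.53, -90.53,  32.9 ]), 'n', 180, 'err', np.float64(0.35), 'tool', array([54.52,  0.1 ]))
28.5 [(np.float64(5.0), np.float64(44.0), np.float64(24.5)), (np.float64(184.5), np.float64(221.5), np.float64(203.0))]
30 [(np.float64(5.5), np.float64(44.0), np.float64(24.75)), (np.float64(185.0), np.float64(222.0), np.float64(203.5))]
31.5 [(np.float64(8.5), np.float64(44.0), np.float64(26.25)), (np.float64(185.0), np.float64(222.5), np.float64(203.75))]
flange (array([ 517.68, -105.98,   28.81]), 'n', 71, 'err', np.float64(0.15), 'tool', array([3.95, 0.55]))
rim (array([ 518.04, -103.05,   15.49]), 'n', 47, 'err', np.float64(0.53), 'tool', array([4.53, 3.45]))
lug pts tool [[34.7, -11.2], [36.9, 1.1], [27.2, -9.9], [28.7, 2.6]] X 161.70000436001902
w5.npz sole (array([469.49, -90.65,  74.16]), 'n', 93, 'err', np.float64(0.1), 'tool', array([65.55, -1.  ]))
recess (array([469.52, -90.73,  32.74]), 'n', 180, 'err', np.float64(0.22), 'tool', array([65.54, -1.08]))
28.5 [(np.float64(4.5), np.float64(43.5), np.float64(24.0)), (np.float64(184.5), np.float64(223.5), np.float64(204.0))]
30 [(np.float64(6.0), np.float64(43.5), np.float64(24.75)), (np.float64(185.0), np.float64(223.5), np.float64(204.25))]Traceback (most recent call last):
  File "<stdin>", line 24, in <module>
    return umr_minimum(a, axis, None, out, keepdims, initial, where)
ValueError: zero-size array to reduction operation minimum which has no identity
```

```bash
python3 - <<'E'
from h import *
from scipy.optimize import least_squares
def tf(d):
    yw=d['rot'][2];T=d['pos'];return T,np.array([np.cos(yw),np.sin(yw)]),np.array([np.sin(yw),-np.cos(yw)]),np.degrees(yw)
for fn in ('w4.npz','w5.npz'):
    d=np.load(fn);c={k:d[k] for k in d};T,X,Y,ya=tf(d)
    g=c['img'].astype(np.float32);g=g[:,:,2]  # blue: steel vs wood/black
    for z,h in ((16,-25.1),(20,-21.1)):
        rr=np.arange(25,35,.1);out=[];zz=T[2]+h
        for a in np.radians(np.r_[np.arange(-62,-22,2),np.arange(6,62,2)]):
            v=np.cos(a)*X+np.sin(a)*Y
            P=np.c_[T[:2]+2*X+.7*Y+rr[:,None]*v,np.full(len(rr),zz)]
            q=c['view'][:3,:3]@P.T+c['view'][:3,3:];q=c['mtx']@q;u=(q[:2]/q[2]).astype(np.float32)
            s=cv2.remap(g,u[0][:,None],u[1][:,None],1)[:,0];s=np.convolve(s,np.ones(7)/7,'valid');i=np.argmin(np.gradient(s)[5:-5])+5
            w=P[i+3,:2]-T[:2];out.append((w@X,w@Y))
        p=np.array(out);f=lambda q:np.hypot(p[:,0]-q[0],p[:,1]-q[1])-30
        s=least_squares(f,[2,1],loss='soft_l1',f_scale=.3).x;print(fn,z,np.round(s,2),np.median(np.abs(f(s))).round(2))
    L=np.array([onz(c,(120+x/2,y/2),T[2]-41.1)[:2]-T[:2] for x,y in ((364,371),(398,365))]);print('lug end bottom',np.round(np.c_[L@X,L@Y],1).tolist())
# w3 with tool-fixed camera
d=np.load('w5.npz');c={k:d[k] for k in d};T,X,Y,ya=tf(d);off=T[2]-48.47
for n,(x,y),z in (('L',(229,385),20),('R',(471,385),20),('top',(350,271),16),('top20',(350,271),20),('lugL',(303,248),0),('lugR',(351,239),0),('rimT',(349,375),48),('rimB',(349,504),48)):
    w=onz(c,(200+x/3,100+y/3),z+off)[:2]-T[:2];print('w3',n,np.round([w@X,w@Y],2))
E
```

```text
w4.npz 16 [1.79 0.55] 0.06
w4.npz 20 [2.64 0.58] 0.12
lug end bottom [[33.5, -11.5], [35.8, 1.1]]
w5.npz 16 [1.6  0.25] 0.09
w5.npz 20 [2.46 0.18] 0.09
lug end bottom [[33.3, -12.0], [35.5, 0.7]]
w3 L [  4.3  -30.38]
w3 R [ 4.26 28.25]
w3 top [31.72 -1.03]
w3 top20 [32.71 -1.01]
w3 lugL [ 33.82 -13.12]
w3 lugR [36.16 -0.85]
w3 rimT [17.67 -1.1 ]
w3 rimB [-11.95  -1.17]
```

Offsets are consistent: bush centre in tool frame (1.7,0.3), recess at (65.5,-1.05), lugs within 1° of the slots. I'll move over the recess.

>>> arm_command(steps=[[0.2,32,-0.7,0,0],[0.2,58,-1.3,0,0],[0.2,63.8,-1.3,0,0],[0.2,63.8,-1.3,0,0]])

```text
clock: 6.3
eef_pos: [471.9, -91.3, 144.6]
eef_rot: [-3.141, 0.001, -2.885]
wrist_force: [1.0, 0.1, -1.6]
finger_gap: 29.2
finger_force: 40.0
```

>>> arm_command(steps=[[0.2,0,0,6,0],[0.2,0,0,11,0],[0.2,0,0,15,0],[0.2,0,0,15,0]])

```text
clock: 6.8
eef_pos: [471.3, -91.1, 128.5]
eef_rot: [3.141, -0.001, -2.884]
wrist_force: [0.8, 0.1, -0.5]
finger_gap: 29.1
finger_force: 40.0
```

```bash
python3 - <<'E'
from h import *
s=monitor.read_state();print(s['clock'],s['eef_pos'],s['eef_rot'],s['joints'],s['wrist_force'],s['moment'])
E
```

```text
6.8 [471.29466731 -91.09588381 128.48845018] [ 3.14115142e+00 -7.34262920e-04 -2.88439429e+00] [-2.67262768e-01  2.53922762e-01  1.82019637e+00  1.62625001e-05
  1.06833004e+00 -2.09526513e+00] [ 0.77838009  0.05938125 -0.48237651] [0.07029165 0.01830044 0.0022106 ]
```

>>> arm_command(steps=[[0.2,0,0,4,0],[0.2,0,0,7,0],[0.2,0,0,10,0],[0.2,0,0,11,0],[0.2,0,0,11,0]], force=55)

```text
clock: 7.42
eef_pos: [471.5, -91.2, 118.2]
eef_rot: [-3.141, 0.0, -2.884]
wrist_force: [-1.4, 1.4, 6.8]
finger_gap: 29.0
finger_force: 55.0
```

>>> arm_command(steps=[[0.2,0,0,1,0],[0.2,0,0,2,0],[0.2,0,0,2.5,0],[0.2,0,0,2.5,0]])

```text
clock: 7.92
eef_pos: [471.6, -91.2, 116.1]
eef_rot: [-3.141, 0.001, -2.884]
wrist_force: [-3.3, 0.8, 10.6]
finger_gap: 29.0
finger_force: 55.0
```

>>> arm_command(steps=[[0.2,0.1,-0.3,0,9],[0.2,0.2,-0.5,0,18],[0.2,0.3,-0.8,0,27],[0.2,0.5,-0.9,0,36],[0.2,0.7,-1.1,0,45],[0.2,0.9,-1.2,0,54],[0.2,1.2,-1.3,0,63],[0.2,1.5,-1.4,0,72],[0.2,1.7,-1.4,0,80],[0.2,1.9,-1.4,0,86],[0.2,1.9,-1.4,0,86]])

```text
clock: 9.3
eef_pos: [470.5, -93.3, 116.2]
eef_rot: [3.14, 0.001, 1.896]
wrist_force: [-0.5, -0.8, 7.5]
finger_gap: 29.3
finger_force: 55.0
```

```bash
python3 - <<'E'
from h import *
s=monitor.read_state();print(s['clock'],s['eef_pos'],s['eef_rot'],s['wrist_force'],s['moment'])
c=imaging.camera('wrist');cv2.imwrite('pics/w6.png',cv2.resize(c['img'][60:360,120:520],None,fx=2,fy=2)[:,:,::-1])
E
```

```text
9.3 [470.51433219 -93.26531533 116.18660898] [3.13996360e+00 1.24871889e-03 1.89615036e+00] [-0.46390082 -0.76108777  7.45900212] [-0.02043717  0.14111562 -0.10763562]
```

View pics/w6.png

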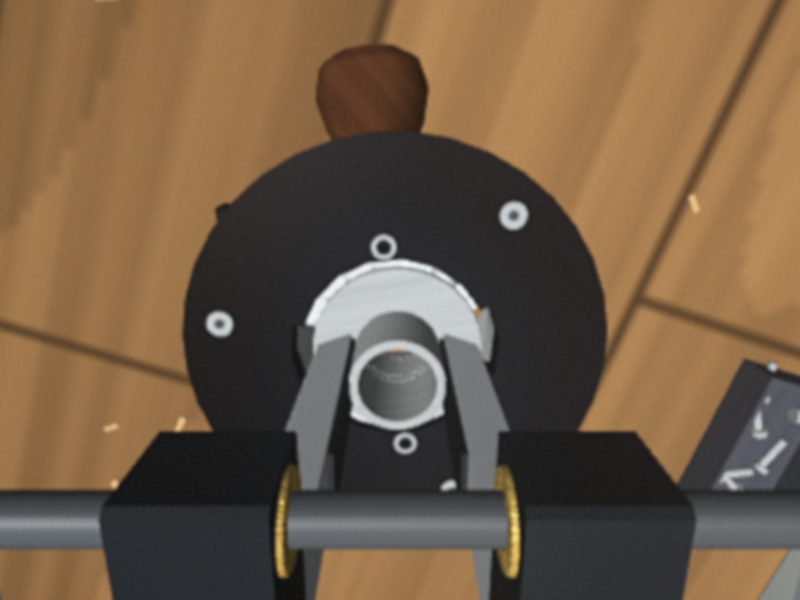

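The bush sits in the recess, flange visible with both slots at the sides now empty of lugs. I'll turn on to the stop.

>>> arm_command(steps=[[0.2,0,0,0.5,4],[0.2,0.1,0,0.5,7],[0.2,0.2,0,0.5,9],[0.2,0.2,0,0.5,9]])

```text
clock: 9.85
eef_pos: [470.5, -93.3, 116.1]
eef_rot: [3.14, 0.002, 1.74]
wrist_force: [-1.9, -1.8, 12.5]
finger_gap: 29.4
finger_force: 55.0
```

```bash
python3 - <<'E'
from h import *
s=monitor.read_state();print(s['clock'],s['eef_pos'],s['eef_rot'],s['wrist_force'],s['moment'])
E
```

```text
9.85 [470.50008445 -93.28672145 116.06095027] [3.13968850e+00 1.58567211e-03 1.74046213e+00] [-1.85874165 -1.80322087 12.53665745] [-0.37123675  0.55967767  0.15277857]
```

>>> arm_command(steps=[[0.2,0,0,0.5,2],[0.2,0,0,1,4],[0.2,0,0,1,4]])

```text
clock: 10.22
eef_pos: [470.1, -93.4, 116.0]
eef_rot: [3.141, 0.002, 1.672]
wrist_force: [-12.4, -1.1, 29.8]
finger_gap: 29.0
finger_force: 55.0
```

```bash
python3 - <<'E'
from h import *
s=monitor.read_state();print(s['clock'],s['eef_pos'],s['eef_rot'],s['wrist_force'],s['moment'])
E
```

```text
10.225 [470.10040706 -93.36597096 115.99512977] [3.14059412e+00 1.87241493e-03 1.67205600e+00] [-12.4333153   -1.08071763  29.81757116] [-0.16075122  2.66767981  0.99111624]
```

>>> arm_command(steps=[[0.2,0,-0.3,-0.3,-1],[0.2,0,-0.3,-0.4,-1],[0.2,0,-0.3,-0.4,-1]])

```text
clock: 10.6
eef_pos: [470.0, -93.3, 116.0]
eef_rot: [3.14, 0.002, 1.689]
wrist_force: [-7.5, -1.0, 22.2]
finger_gap: 29.3
finger_force: 55.0
```

```bash
python3 - <<'E'
from h import *
s=monitor.read_state();print(s['clock'],s['eef_pos'],s['eef_rot'],s['wrist_force'],s['moment'],s['finger_gap'])
c=imaging.camera('wrist');cv2.imwrite('pics/w7.png',cv2.resize(c['img'][120:320,180:460],None,fx=2.8,fy=2.8)[:,:,::-1])
E
```

```text
10.6 [470.01215406 -93.33797303 116.01613646] [3.14001318e+00 1.64012152e-03 1.68922025e+00] [-7.54642474 -0.96474785 22.24049726] [-0.19992543  1.70485745  0.57113543] 29.3239259309147
```

View pics/w7.png

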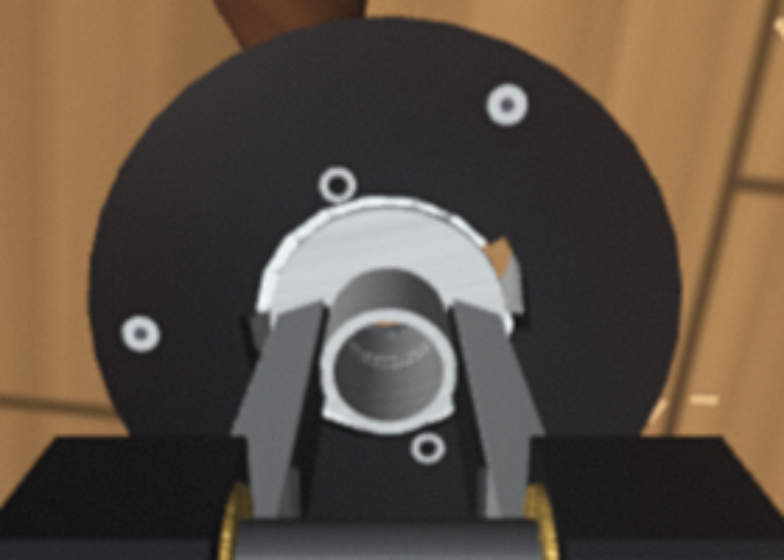

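The flange is down in the recess with the slots empty, and it is turned to the stop. I measure about 22 N of downward push and a steady grip.

```bash
python3 -c "
from h import *
print(job.sign_off())"
```

```text
the job is handed in; nothing more can be done
None
```

The wide-collar steel bush is in the router base, turned clockwise about 98° to its stop, and I handed in the job with the arm still gripping it and pressing it home with about 22 N; nothing else was touched.

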